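# Put the hand plane away in the bench drawer

### The arm

A 6-joint arm with a two-finger parallel gripper is mounted at the origin on the work surface. World frame = base frame: x ahead of the robot, y to its left, z up, the work surface at z = 0. Lengths are in m, angles in degrees, forces in N, time in s.
With the tool pointing down it reaches from about 0.4 to 0.825 m from the base axis. Payload 7 kg.
Tool frame: the origin (TCP) lies at the very end of the fingers, on their centre line; the grasp point (between the pads) lies 19 mm behind it (ctrl.grip_point_offset is the distance from the TCP to the grasp point, in m); x points along the fingers, z is the direction in which the jaws open and shut, and the axes are right-handed (so a half turn about x gives the same grasp; the last joint's range is limited). The gripper opens to 88 mm and grips with 3 to 60 N. Pads are 19 mm wide; open, the fingers measure 130 mm over their backs; the gripper's body (78 mm by 193 mm) begins 47 mm behind the grasp point.
Start: joints at [-48.237, 20.546, 0.682, 0, -70.136, -16.507], TCP at [0.288, -0.61, 0.227] pointing down, gripper open.
Joint ranges: [-176.03, 176.03], [-82.01, 121.73], [-58.28, 71.71], [-173.87, 95.51], [-174.79, -0.11], [-173.66, 173.66]. Speed limits (degrees/s): [136.94, 136.94, 172.46, 180, 180, 180].

### API

Orientations are given as [roll, pitch, yaw] about the fixed x, y, z axes, in that order (R = Rz(yaw) Ry(pitch) Rx(roll)).
In Python, from plant import get_obs, snapshot, calibration, close_job, ctrl gives the robot as it stands.
- The arm moves only by the tool move_arm, never from a script. Its argument "commands" is a list that holds one entry, the list of rows, each a list of 4 numbers: the shift along the tool's x, y, z in cm, then the turn about the tool's x in rad. In form: [[[dx, dy, dz, spin], ...]]. A call has 1 to 8 rows; each row shifts and turns the commanded pose from where the row before left it, along the tool's axes as they then stand; what a row does not reach is not made up. A row lasts 1/10 s, in which the tool goes at most 50 mm and 8.59 degrees, less where a joint would pass 70% of its speed; a pose out of reach is approached as far as the arm can. A call with a gripper value outside its range is refused whole. "jaw" is the finger opening in cm, from 0 to 8.76, set as the call begins (left out, the last holds). The fingers move at their own pace and stop on an object; the grip force is fixed at half the most. Time passes only in rows, so rows that do not move let the fingers close. It gives the time, the measured TCP pose, the force and the opening at its end, in the units of the state.
- get_obs(): the state, without advancing time (a new reading comes with each control period).
- snapshot(name): name is "side" or "top"; returns (picture, depth): 384x512x3 uint8, red, green, blue; 384x512 float32, m along the optical axis (not along the pixel's ray), 0 where there is no reading.
- calibration(name): a dict with "mtx" (3x3 intrinsics, pixels), "T" (4x4, takes a point from camera to world coordinates). Camera axes: x right, y up, looking along -z (the intrinsics and any distortion apply to the point x, -y, -z); pixel columns grow to the right and rows downward; lengths in m; the calibration is good to about 2 mm. A picture is of the moment at which its call begins. calibration takes no time and is no camera call.
- close_job(): hands the job in, once; it reports no verdict.
The state is a dict: "clock": time; "joint_pos": joint angles; "qvel": joint speeds; "tau": joint torques, N m; "tool_pos": TCP position; "orientation": TCP orientation; "force": force on the tool from outside, world axes, zero at the start; "moment": the same for the moment, N m; "opening": finger opening in m.
Only numpy, scipy, OpenCV 4.12 (cv2) and the standard library are available. Lean on these libraries where they do the work, as an engineer would, in place of code of your own. Each camera call takes 0.05 s, during which the arm holds its last target. There are 200 camera calls.

### The job

First pull the drawer of the bench cabinet out to its stop. Then draw the wooden plane out from under the low riser by its tail, set it down flat on the bench wholly clear of the riser and let go, take it again by the palm grip on top, and lower it, always upright, onto the floor of the empty front compartment of the drawer (lying crosswise, either way round) before letting go. Push the drawer fully home, and leave everything else as it was.

Things in the scene. Friction and masses are not known exactly. Their poses are not given: they have to be found in the camera images.
- cabinet: Grey cabinet fixed on the bench, 270 deep (x) by 280 wide (y) by 130 high, with one drawer. Origin: on the bench under the middle of its front face; +x points back into it, the front looks along its own -x. Yellow ear defenders are fixed on its top towards the back.
- drawer (a joint): Travel of the cabinet's drawer in m: 0 shut, 0.15 fully out against its stop; it slides along the cabinet's own -x, stiff by about 2.5 N plus 12 N per m/s, no spring or catch.
- drawer_handle (a point): Middle of the drawer's dark steel bar handle: a level round bar 10 thick, 120 long along the cabinet's y, on two thin posts at 45 either side of the middle. It stands 45 out from the drawer front (18 thick, ending 126 above the bench), 112 above the bench, and is reached from above. Moves with the drawer; the cabinet's axes.
- bay (a point): Centre of the floor of the drawer's empty front compartment (moves with it; the cabinet's axes). Inside 84 along x by 225 along y; floor 22 above the bench; side walls and rear divider rise 52 above the floor, the drawer front (the -x wall) 104. Files and stones lie behind the divider. Shut, there is 96 of height over the floor.
- riser: Low plank riser fixed on the bench: board 200 deep (x) by 300 wide (y), underside at 92, top at 110 above the bench, on side panels 16 thick; open at the front, its own -x edge. Origin: on the bench under the middle of that front edge; +x points back under it. A jar and a sharpening stone, both fixed, stand on it 80 or more behind that edge.
- plane: Dark wooden hand plane, about 650 g: body 200 long (x), 62 wide (y), 40 high, steel toe, a palm grip on top and behind it (x = -65 to -5) a slanted iron reaching up to 60. Origin: centre of the sole; +x to the nose, z up. At the start it lies on the bench, nose and palm grip under the riser, its last 90 to 120 mm (the tail) sticking out of the open front.
- palm_grip (a point): Centre of the top of the plane's palm grip, a block 40 long (x) by 30 wide (y), standing 40 up from the body with rounded edges: at x = +30, z = 80 in the plane's frame. The plane balances about under it.
- mallet: Turned wooden mallet standing head down on the bench to the left, 84 across, 200 high. Origin: centre of its foot. Leave alone.
- sanding_block: Cork sanding block 120 x 50 x 40 without any grip, half under the riser beside the plane. Origin: centre of the underside. Leave alone.
- glue: White glue bottle, 60 across, 170 high, standing on the bench. Origin: centre of the foot. Leave alone.
- chisel: Chisel lying on the bench, 190 long along its x, 26 wide, 24 high. Origin: underside, where blade and handle meet. Leave alone.
- offcut: Pale batten offcut 50 x 180 (y) x 24 high lying near the robot. Origin: centre of the underside. Leave alone.
- tape: Grey tape measure case 70 x 40 x 65 high. Origin: centre of the underside. Leave alone.
Not all that is in view belongs to the job. Leave any blue look-alike of the plane alone.

How it is judged:
By the outcome, as a careful person would: the job done as asked, in the order asked, and still so for the second after the job is handed in, with the robot touching nothing.
It also fails if it takes over 70 s, if anything falls off the work surface, if the arm or the gripper's body presses on something with over 40 N, if the wrist force passes 120 N, or if a joint passes its speed limit or range.

## Working session

There is one attempt and no reset: what is moved stays moved. The work goes in short steps, Python scripts to look and compute and a tool call to move; the robot and the scene stay as the last step left them, time stands still between calls to the robot, and variables do not carry over. Pictures are saved under pics/ and viewed, about 8 in all and at most 12, crops included, and the job is handed in when it is done.

Besides the shell and the picture viewer there is one more tool, called after "Call:" as a command line: name --argument value ..., lists and objects as JSON in quotes. move_arm: Moves the arm, as the interface text tells. Its arguments: {"type":"object","properties":{"commands":{"type":"array"},"jaw":{"type":"number"}},"required":["commands"]}

```bash
ls; mkdir -p pics
cat > h.py <<'E'
import numpy as np, cv2
from plant import get_obs, snapshot, calibration, close_job, ctrl
def snap(n,f=None):
    p,d=snapshot(n)
    if f: cv2.imwrite('pics/'+f,p[:,:,::-1])
    return p,d
def cloud(n,d):
    c=calibration(n);K=c['mtx'];T=c['T']
    v,u=np.mgrid[:d.shape[0],:d.shape[1]]
    P=np.stack([(u-K[0,2])/K[0,0]*d,-(v-K[1,2])/K[1,1]*d,-d],-1)
    W=P@T[:3,:3].T+T[:3,3]; W[d<=0]=np.nan
    return W
E
python3 - <<'E'
from h import *
o=get_obs();print(o,ctrl.grip_point_offset)
for n in('top','side'):
    p,d=snap(n,n+'0.png');np.savez('pics/'+n+'0.npz',p=p,d=d);c=calibration(n);print(n,c)
E
```

```text
pics
{'clock': 0.0, 'joint_pos': array([-4.82367209e+01,  2.05896794e+01,  6.34549831e-01, -1.92099327e-02,
       -7.01350445e+01, -1.65085425e+01]), 'qvel': array([-0.00935845, -0.12864694, -0.01542723, -0.03103699, -0.01362344,
        0.04284698]), 'tau': array([-7.88811303e-04, -5.82711804e+01,  2.93048912e+01,  6.99688956e+00,
        6.85538747e-03, -1.83685670e-04]), 'tool_pos': array([ 0.28777228, -0.61005663,  0.22565125]), 'orientation': array([  5.18543645,  89.90803487, 120.4336312 ]), 'force': array([0.24441107, 0.03766934, 0.44137225]), 'moment': array([-0.00199224, -0.04278604, -0.03049352]), 'opening': 0.08764225625505886} 0.0188
top {'mtx': array([[485.48599465,   0.        , 254.14036512],
       [  0.        , 485.48599465, 184.40235072],
       [  0.        ,   0.        ,   1.        ]]), 'T': array([[-2.58243344e-02,  9.95114438e-01, -9.52909138e-02,
         3.65937209e-01],
       [-9.99665772e-01, -2.55919437e-02,  3.66027011e-03,
         7.54341733e-03],
       [ 1.20370793e-03,  9.53535889e-02,  9.95442738e-01,
         1.71064120e+00],
       [ 0.00000000e+00,  0.00000000e+00,  0.00000000e+00,
         1.00000000e+00]])}
side {'mtx': array([[472.14010262,   0.        , 255.72910585],
       [  0.        , 472.14010262, 192.268554  ],
       [  0.        ,   0.        ,   1.        ]]), 'T': array([[-8.88571032e-01,  3.18792228e-01, -3.29868210e-01,
        -6.78297051e-02],
       [-4.58738875e-01, -6.16858197e-01,  6.39565954e-01,
         1.11304059e+00],
       [ 4.06746590e-04,  7.19623151e-01,  6.94364713e-01,
         1.30041619e+00],
       [ 0.00000000e+00,  0.00000000e+00,  0.00000000e+00,
         1.00000000e+00]])}
```

View pics/top0.png

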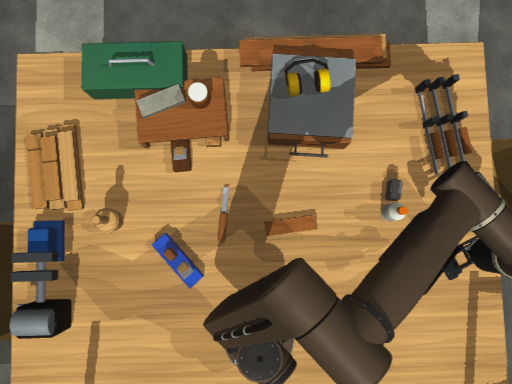

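View pics/side0.png

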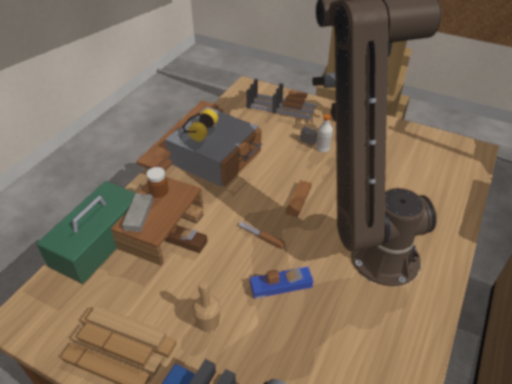

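Top view: the cabinet is at (311,95) with its bar handle at about (308,155). The riser is at (181,110), with the dark plane's tail sticking out at (181,155). The blue look-alike lies in the open at (178,260). The dark one fits the description: it is dark wood and partly under the riser.

Run:
```python
from h import *
z=np.load('pics/top0.npz');p,d=z['p'],z['d'];W=cloud('top',d)
print('bench z',np.nanmedian(W[220:250,330:360,2]))
def rect(m,name):
    m=m.astype(np.uint8);n,l,s,c=cv2.connectedComponentsWithStats(m)
    k=1+np.argmax(s[1:,4]);P=W[l==k][:,:2].astype(np.float32)*1000
    r=cv2.minAreaRect(P);print(name,s[k],'z',np.median(W[l==k][:,2]).round(4),'rect',np.round(r[0],1),np.round(r[1],1),round(r[2],2));print(cv2.boxPoints(r).round(1).tolist())
Z=W[:,:,2]
def box(u0,u1,v0,v1):
    b=np.zeros(Z.shape,bool);b[v0:v1,u0:u1]=1;return b
rect((abs(Z-.13)<.008)&box(262,362,40,160),'cabtop')
rect((abs(Z-.11)<.008)&box(120,235,70,150),'riser')
rect((Z>.03)&(Z<.075)&box(165,198,138,176),'planetail')
rect((Z>.09)&(Z<.13)&box(285,335,148,162),'handle')
rect((Z>.1)&(Z<.135)&box(262,362,130,150),'front')
rect((Z>.02)&(Z<.06)&box(200,230,130,150),'cork')
rect((Z>.012)&(Z<.04)&box(210,235,180,250),'chisel')
rect((Z>.012)&(Z<.04)&box(260,320,205,240),'offcut')
rect((Z>.03)&(Z<.25)&box(90,122,200,235),'mallet')
c=np.concatenate([p[130:180,160:240],p[138:168,270:350]],1)
cv2.imwrite('pics/crop0.png',cv2.resize(c,None,fx=5,fy=5,interpolation=cv2.INTER_CUBIC)[:,:,::-1]) if 0 else cv2.imwrite('pics/crop0.png',cv2.resize(p[125:185,160:340],None,fx=4.4,fy=4.4,interpolation=cv2.INTER_CUBIC)[:,:,::-1])
```

```text
bench z 2.1003527444385384e-05
cabtop [ 268   54   88   90 6033] z 0.1298 rect [ 802.3 -198.8] [280.4 290.2] 84.99
[[645.5, -325.79998779296875], [934.7000122070312, -351.1000061035156], [959.0999755859375, -71.80000305175781], [670.0, -46.5]]
riser [ 120   77  108   66 3541] z 0.1104 rect [776.7 267.2] [202.  350.1] 3.91
[[664.0, 434.8999938964844], [687.9000244140625, 85.69999694824219], [889.2999877929688, 99.4000015258789], [865.5, 448.70001220703125]]
planetail [171 140  20  31 551] z 0.0422 rect [635.5 255.5] [107.1  63.5] 3.81
[[580.0, 283.70001220703125], [584.2000122070312, 220.3000030517578], [691.0, 227.39999389648438], [686.7999877929688, 290.79998779296875]]
handle [290 148  39  10 140] z 0.1153 rect [ 623.3 -184. ] [127.8  29.8] 85.59
[[603.5, -246.60000610351562], [633.2999877929688, -248.89999389648438], [643.0999755859375, -121.4000015258789], [613.4000244140625, -119.19999694824219]]
front [ 268  130   85   20 1020] z 0.1267 rect [ 663.2 -187.2] [278.4  64. ] 88.38
[[627.2999877929688, -325.3999938964844], [691.2999877929688, -327.20001220703125], [699.0999755859375
[... 527 characters left out ...]
4 215  54  21 749] z 0.0241 rect [ 382.8 -122. ] [ 49.7 180.7] 6.33
[[348.20001220703125, -34.900001525878906], [368.1000061035156, -214.5], [417.5, -209.10000610351562], [397.6000061035156, -29.399999618530273]]
mallet [ 92 208  30  25 561] z 0.1008 rect [414.7 494.7] [78.7 80.1] 87.33
[[372.8999938964844, 457.29998779296875], [452.8999938964844, 453.6000061035156], [456.5, 532.2000122070312], [376.6000061035156, 535.9000244140625]]Traceback (most recent call last):
  File "<stdin>", line 20, in <module>
ValueError: all the input array dimensions except for the concatenation axis must match exactly, but along dimension 0, the array at index 0 has size 50 and the array at index 1 has size 30
```

```bash
cat >> h.py <<'E'
def plan(tx,ty,tz,th=None):
    "shift in tool cm and spin in rad from measured pose to target TCP (mm), tool z heading th (deg)"
    from scipy.spatial.transform import Rotation as Ro
    o=get_obs();R=Ro.from_euler('xyz',o['orientation'],degrees=True).as_matrix()
    t=np.degrees(np.arctan2(R[1,2],R[0,2]))
    print('clk',o['clock'].__round__(2),'tcp mm',(o['tool_pos']*1000).round(1),'th',t.round(2),'down',R[:,0].round(4),'F',o['force'].round(1),'open',round(o['opening']*1000,1))
    d=np.array([tx,ty,tz])/10-o['tool_pos']*100
    print('tool shift now',(R.T@d).round(2))
    if th is not None:
        s=(th-t+180)%360-180;a=np.radians(th);y=np.array([-np.sin(a),np.cos(a),0]);zz=np.array([np.cos(a),np.sin(a),0])
        print('spin',-np.radians(s).round(3),'shift after spin',np.round([-d[2],d@y,d@zz],2))
E
python3 - <<'E'
from h import *
z=np.load('pics/top0.npz');p=z['p']
cv2.imwrite('pics/crop0.png',cv2.resize(p[125:185,160:340],None,fx=4.4,fy=4.4,interpolation=cv2.INTER_CUBIC)[:,:,::-1])
plan(613.5,-183,200,175)
E
```

```text
clk 0.1 tcp mm [ 287.8 -610.1  225.7] th 115.25 down [-7.0e-04  1.3e-03 -1.0e+00] F [0.2 0.1 0.6] open 87.5
tool shift now [  2.6  -47.68  24.73]
spin -1.043 shift after spin [  2.57 -45.39 -28.73]
```

View pics/crop0.png

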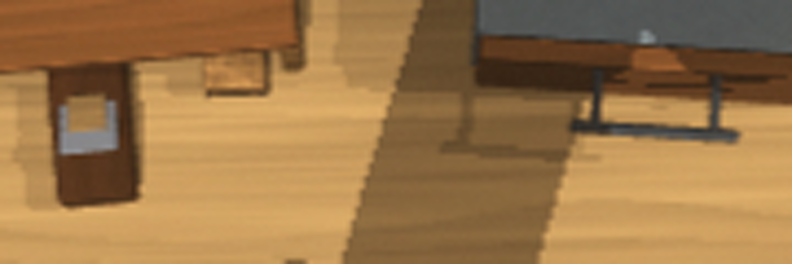

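Call:
move_arm --commands '[[[-0.4, 0, 0, -0.149], [-0.4, 0, 0, -0.149], [-0.4, 0, 0, -0.149], [-0.4, 0, 0, -0.149], [-0.4, 0, 0, -0.149], [0, 0, 0, -0.149], [0, 0, 0, -0.149]]]' --jaw 3.0

```text
clock: 0.8
tool_pos: [0.2879, -0.6103, 0.2462]
orientation: [-62.1, 90.0, 113.3]
force: [0.2, 1.2, 0.3]
opening: 0.0371
```

The crop confirms the targets. The dark wooden plane, with its iron, has its tail end at crop (97,205), and the cork block is separate at (237,72). The drawer bar runs from crop (575,127) to (738,137).

Call:
move_arm --commands '[[[0, -3.78, -2.4, 0], [0, -3.78, -2.4, 0], [0, -3.78, -2.4, 0], [0, -3.78, -2.4, 0], [0, -3.78, -2.4, 0], [0, -3.78, -2.4, 0], [0, -3.78, -2.4, 0], [0, -3.78, -2.4, 0]]]'

```text
clock: 1.6
tool_pos: [0.5062, -0.3242, 0.2464]
orientation: [-27.8, 90.0, 147.2]
force: [0.9, -1.4, -0.0]
opening: 0.0297
```

Call:
move_arm --commands '[[[0, -3.78, -2.4, 0], [0, -3.78, -2.4, 0], [0, -3.78, -2.4, 0], [0, -3.78, -2.4, 0], [0, 0, 0, 0], [0, 0, 0, 0]]]'

```text
clock: 2.2
tool_pos: [0.6145, -0.1825, 0.2457]
orientation: [-0.2, 89.9, 174.9]
force: [-0.7, -0.8, 0.3]
opening: 0.0301
```

Run:
```python
from h import *
plan(613.5,-183,93,175)
```

```text
clk 2.2 tcp mm [ 614.5 -182.5  245.7] th 175.13 down [-1.6e-03  1.0e-04 -1.0e+00] F [-0.7 -0.8  0.3] open 30.1
tool shift now [15.27  0.06  0.07]
spin 0.002 shift after spin [15.27  0.06  0.1 ]
```

Call:
move_arm --commands '[[[4, 0, 0.1, 0], [4, 0, 0, 0], [3, 0, 0, 0], [2, 0, 0, 0], [1.2, 0, 0, 0], [1, 0, 0, 0], [0, 0, 0, 0]]]'

```text
clock: 2.9
tool_pos: [0.6126, -0.184, 0.0938]
orientation: [-1.0, 89.9, 173.9]
force: [-0.4, -0.5, 0.1]
opening: 0.0297
```

Call:
move_arm --commands '[[[0, 0, 0, 0], [0, 0, 0, 0], [0, 0, 0, 0], [0, 0, 0, 0], [0, 0, 0, 0]]]' --jaw 0

```text
clock: 3.4
tool_pos: [0.6127, -0.1835, 0.0954]
orientation: [9.6, 90.0, -175.4]
force: [-4.3, 0.7, 5.6]
opening: 0.0089
```

Call:
move_arm --commands '[[[0, 0, 1, 0], [0, 0, 2, 0], [0, 0, 2.5, 0], [0, 0, 2.5, 0], [0, 0, 2.5, 0], [0, 0, 2, 0], [0, 0, 1.4, 0], [0, 0, 0.8, 0]]]'

```text
clock: 4.2
tool_pos: [0.467, -0.1704, 0.0954]
orientation: [-171.3, 89.8, 3.7]
force: [3.4, 1.6, 2.1]
opening: 0.0092
```

Call:
move_arm --commands '[[[0, 0, 0.3, 0], [0, 0, 0.2, 0], [0, 0, 0, 0], [0, 0, 0, 0]]]'

```text
clock: 4.6
tool_pos: [0.4633, -0.1702, 0.0954]
orientation: [-179.3, 89.9, -4.3]
force: [0.6, 4.8, 8.9]
opening: 0.0086
```

Call:
move_arm --commands '[[[0, 0, 0.3, 0], [0, 0, 0.3, 0], [0, 0, 0, 0], [0, 0, 0, 0]]]'

```text
clock: 5.0
tool_pos: [0.4633, -0.1701, 0.0955]
orientation: [179.1, 89.3, -5.8]
force: [21.9, -4.8, -14.5]
opening: 0.0088
```

Call:
move_arm --commands '[[[0, 0, -0.6, 0], [0, 0, 0, 0], [0, 0, 0, 0], [-1.5, 0, 0, 0], [-4, 0, 0, 0], [-4, 0, 0, 0], [-4, 0, 0, 0]]]' --jaw 3.0

```text
clock: 5.7
tool_pos: [0.4605, -0.1704, 0.2306]
orientation: [3.7, 89.9, 178.7]
force: [2.1, 0.5, -0.2]
opening: 0.0301
```

Run:
```python
from h import *
p,d=snap('top');W=cloud('top',d)
Z=W[:,:,2];m=np.zeros(Z.shape,np.uint8);m[138:176,165:198]=1
m[~((Z>.03)&(Z<.075))]=0;n,l,s,c=cv2.connectedComponentsWithStats(m);k=1+np.argmax(s[1:,4])
P=W[l==k];P=P[P[:,0]<.67];r=cv2.minAreaRect((P[:,:2]*1000).astype(np.float32));print(r,cv2.boxPoints(r))
plan(599,253,190,93.8)
```

```text
((625.9443359375, 254.80056762695312), (88.45964050292969, 63.03236770629883), 4.263443946838379) [[579.4939  282.9414 ]
 [584.17993 220.08344]
 [672.3948  226.65973]
 [667.70874 289.5177 ]]
clk 5.75 tcp mm [ 463.8 -171.4  237.7] th 175.07 down [ 0.0075 -0.0024 -1.    ] F [ 3.6 -0.7  8. ] open 29.5
tool shift now [  4.77 -43.45  -9.79]
spin 1.418 shift after spin [  4.77 -16.3   41.45]
```

Call:
move_arm --commands '[[[0, 0, 0, 0.1415], [0, 0, 0, 0.1415], [0, 0, 0, 0.1415], [0, 0, 0, 0.1415], [0, 0, 0, 0.1415], [0, 0, 0, 0.1415], [0, 0, 0, 0.1415], [0, 0, 0, 0.1415]]]' --jaw 8.7

```text
clock: 6.55
tool_pos: [0.4608, -0.1703, 0.2289]
orientation: [64.4, 89.9, 174.2]
force: [-0.2, 0.7, 0.2]
opening: 0.0853
```

Call:
move_arm --commands '[[[0, 0, 0, 0.1415], [0, 0, 0, 0.1415], [0, -1.6, 4.1, 0], [0, -1.6, 4.1, 0], [0, -1.6, 4.1, 0], [0, -1.6, 4.1, 0], [0, -1.6, 4.1, 0], [0, -1.6, 4.1, 0]]]'

```text
clock: 7.35
tool_pos: [0.5401, 0.0831, 0.2291]
orientation: [109.2, 89.9, -156.9]
force: [1.3, -1.4, 1.0]
opening: 0.0869
```

Call:
move_arm --commands '[[[0, -1.6, 4.1, 0], [0, -1.6, 4.1, 0], [0, -1.6, 4.1, 0], [0, -1.6, 4.1, 0], [0, 0, 0, 0], [0, 0, 0, 0]]]'

```text
clock: 7.95
tool_pos: [0.5925, 0.2501, 0.228]
orientation: [121.2, 89.8, -144.8]
force: [-0.1, -0.8, 0.6]
opening: 0.0872
```

Run:
```python
from h import *
plan(598,253,10,94)
```

```text
clk 7.95 tcp mm [592.5 250.1 228. ] th 94.01 down [-0.0025 -0.0017 -1.    ] F [-0.1 -0.8  0.6] open 87.2
tool shift now [21.8  -0.62  0.28]
spin 0.0 shift after spin [21.8  -0.57  0.25]
```

Call:
move_arm --commands '[[[4, -0.5, 0.2, 0], [5, 0, 0, 0], [4, 0, 0, 0], [4, 0, 0, 0], [2, 0, 0, 0], [1.5, 0, 0, 0], [1.2, 0, 0, 0], [0, 0, 0, 0]]]'

```text
clock: 8.75
tool_pos: [0.5976, 0.2511, 0.0116]
orientation: [120.6, 89.9, -145.5]
force: [-0.6, 0.8, -1.4]
opening: 0.087
```

Call:
move_arm --commands '[[[0, 0, 0, 0], [0, 0, 0, 0], [0, 0, 0, 0], [0, 0, 0, 0], [0, 0, 0, 0]]]' --jaw 5.0

```text
clock: 9.25
tool_pos: [0.5985, 0.2523, 0.0135]
orientation: [-65.0, 89.9, 28.9]
force: [-1.5, -0.5, 5.8]
opening: 0.0617
```

Call:
move_arm --commands '[[[0, 1, 0, 0], [0, 2, 0, 0], [0, 2, 0, 0], [0, 2.5, 0, 0], [0, 2.5, 0, 0], [0, 2, 0, 0], [0, 1.5, 0, 0], [0, 0.8, 0, 0]]]'

```text
clock: 10.05
tool_pos: [0.4557, 0.2431, 0.0134]
orientation: [-56.0, 89.8, 38.0]
force: [5.8, 0.7, 1.9]
opening: 0.0621
```

Call:
move_arm --commands '[[[0, 0.2, 0, 0], [0, 0, 0, 0], [0, 0, 0, 0]]]'

```text
clock: 10.35
tool_pos: [0.4541, 0.243, 0.0134]
orientation: [-42.6, 89.9, 51.4]
force: [-3.8, 2.5, 13.1]
opening: 0.062
```

Run:
```python
from h import *
snap('side','side1.png');snap('top','top1.png')
plan(459,242,12,94)
```

```text
clk 10.45 tcp mm [454.1 243.   13.4] th 93.99 down [ 7.e-04  1.e-03 -1.e+00] F [-3.9  2.2 12.5] open 62.0
tool shift now [ 0.14 -0.48 -0.13]
spin -0.0 shift after spin [ 0.14 -0.48 -0.13]
```

View pics/side1.png

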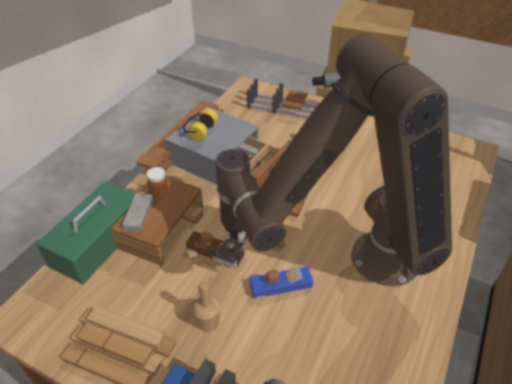

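The plane is out, with its palm grip at about (205,243) and clear of the riser front at (185,262). The drawer is open. Next I release it.

Call:
move_arm --commands '[[[0, 0, 0, 0], [0, 0, 0, 0], [0, 0, 0, 0], [-1, 0, 0, 0], [-3, 0, 0, 0], [-4, 0, 0, 0], [-5, 0, 0, 0], [-5, 0, 0, 0]]]' --jaw 8.7

```text
clock: 11.25
tool_pos: [0.453, 0.2414, 0.1949]
orientation: [135.7, 90.0, -130.4]
force: [1.5, 1.7, -0.3]
opening: 0.0867
```

Call:
move_arm --commands '[[[0, 4, -4, 0], [0, 0, -5, 0], [0, 0, -5, 0], [0, 0, 0, 0]]]'

```text
clock: 11.65
tool_pos: [0.4263, 0.1003, 0.1933]
orientation: [35.0, 90.0, 128.7]
force: [0.3, 0.5, 0.8]
opening: 0.0869
```

Run:
```python
from h import *
p,d=snap('top','top2.png');W=cloud('top',d)
Z=W[:,:,2];v,u=np.mgrid[:384,:512]
def comp(m,lab):
    n,l,s,c=cv2.connectedComponentsWithStats(m.astype(np.uint8));k=1+np.argmax(s[1:,4])
    P=W[l==k];r=cv2.minAreaRect((P[:,:2]*1000).astype(np.float32));print(lab,s[k],np.median(P[:,2]).round(3),np.round(r[0],1),np.round(r[1],1),round(r[2],2));print(cv2.boxPoints(r).round(0).tolist())
reg=(W[:,:,0]>.40)&(W[:,:,0]<.66)&(W[:,:,1]>.19)&(W[:,:,1]<.31)
comp(reg&(Z>.028)&(Z<.1),'plane');comp(reg&(Z>.069)&(Z<.1),'grip');comp(reg&(Z>.033)&(Z<.046),'body')
reg=(W[:,:,0]>.4)&(W[:,:,0]<.8)&(W[:,:,1]>-.36)&(W[:,:,1]<-.0)
comp(reg&(Z>.121)&(Z<.129)&(W[:,:,0]<.56),'drawer front top');comp(reg&(Z>.015)&(Z<.03)&(W[:,:,0]<.65),'bay floor');comp(reg&(Z>.07)&(Z<.079)&(W[:,:,0]>.58),'divider')
cv2.imwrite('pics/c2.png',cv2.resize(p[130:230,150:350],None,fx=4,fy=4)[:,:,::-1])
plan(569,252,160,94)
```

```text
plane [172 154  21  58 896] 0.042 [540.  249.6] [194.6  62.6] 4.2
[[441.0, 274.0], [445.0, 211.0], [639.0, 225.0], [635.0, 288.0]]
grip [176 168   9  12  96] 0.079 [566.  251.6] [28.6 38.7] 89.22
[[546.0, 238.0], [585.0, 237.0], [585.0, 266.0], [547.0, 266.0]]
body [172 154  21  58 566] 0.04 [540.1 249.4] [194.6  62.4] 4.44
[[441.0, 273.0], [446.0, 211.0], [640.0, 226.0], [635.0, 288.0]]
drawer front top [293 180  56   9 224] 0.125 [ 514.8 -216. ] [181.2  18.8] 85.29
[[498.0, -306.0], [517.0, -307.0], [532.0, -126.0], [513.0, -125.0]]
bay floor [ 274  157   65   25 1240] 0.022 [ 575.6 -180.2] [224.1  73.8] 85.03
[[529.0, -289.0], [603.0, -295.0], [622.0, -72.0], [549.0, -65.0]]
divider [320 138  24  28 103] 0.074 [ 631.5 -265.8] [77.1 93.3] 84.29
[[581.0, -300.0], [674.0, -309.0], [682.0, -232.0], [589.0, -223.0]]
clk 11.7 tcp mm [427.1 102.2 193.4] th 93.73 down [ 6.e-04  7.e-04 -1.e+00] F [0.7 0.2 0.2] open 87.1
tool shift now [  3.36 -15.13  14.03]
spin -0.005 shift after spin [  3.34 -15.2   13.96]
```

View pics/c2.png

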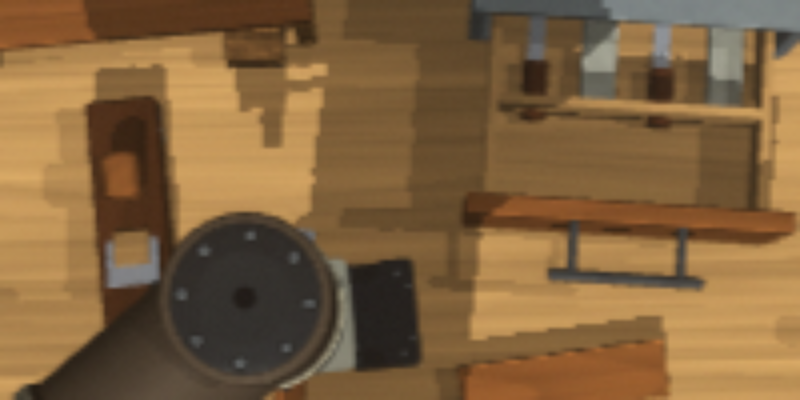

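The plane lies flat and clear: its top is at z = 40 mm and its nose at x = 0.637 m, against the riser front at about 0.676 m. The palm grip is at crop (122,175), and the bay is empty at crop (630,160).

Call:
move_arm --commands '[[[0, -2, 2, 0], [0, -3, 3, 0], [0, -3, 3, 0], [0, -3, 3, 0], [0, -3, 3, 0], [1, -1, 0, -0.008], [1, 0, 0, 0], [0, 0, 0, 0]]]' --jaw 6.5

```text
clock: 12.5
tool_pos: [0.566, 0.2541, 0.1703]
orientation: [117.8, 89.8, -147.8]
force: [0.1, 0.5, 0.4]
opening: 0.0648
```

Run:
```python
from h import *
plan(567.3,251.7,54,94.2)
```

```text
clk 12.5 tcp mm [566.  254.1 170.3] th 94.38 down [-0.0036 -0.0023 -1.    ] F [0.1 0.5 0.4] open 64.8
tool shift now [11.63 -0.16 -0.23]
spin 0.003 shift after spin [11.63 -0.11 -0.25]
```

Call:
move_arm --commands '[[[2, -0.1, -0.25, 0], [3, 0, 0, 0], [3, 0, 0, 0], [2, 0, 0, 0], [1, 0, 0, 0], [0.6, 0, 0, 0], [0, 0, 0, 0], [0, 0, 0, 0]]]'

```text
clock: 13.3
tool_pos: [0.5692, 0.2526, 0.0578]
orientation: [-61.2, 89.9, 33.3]
force: [0.1, -0.8, 0.2]
opening: 0.0651
```

Call:
move_arm --commands '[[[0, 0, 0, 0], [0, 0, 0, 0], [0, 0, 0, 0], [0, 0, 0, 0], [0, 0, 0, 0], [0, 0, 0, 0]]]' --jaw 2.0

```text
clock: 13.9
tool_pos: [0.5687, 0.252, 0.0566]
orientation: [154.1, 90.0, -111.5]
force: [0.3, -0.8, 1.9]
opening: 0.0302
```

Call:
move_arm --commands '[[[-1, 0, 0, 0], [-1, 0, 0, 0], [-2, 0, 0, 0], [0, 0, 0, 0], [0, 0, 0, 0]]]'

```text
clock: 14.4
tool_pos: [0.5687, 0.2524, 0.0968]
orientation: [-30.0, 89.9, 64.4]
force: [-0.6, -0.2, -6.0]
opening: 0.0295
```

Run:
```python
from h import *
p,d=snap('side','side3.png')
cv2.imwrite('pics/c3.png',cv2.resize(p[190:300,120:300],None,fx=4,fy=4,interpolation=cv2.INTER_CUBIC)[:,:,::-1])
plan(575.6,-150,225,175)
```

```text
clk 14.45 tcp mm [568.2 252.   96.1] th 94.38 down [-7.e-04  1.e-04 -1.e+00] F [-0.3  0.  -7.1] open 29.7
tool shift now [-12.9    2.35 -40.14]
spin -1.407 shift after spin [-12.89  39.99  -4.24]
```

View pics/c3.png

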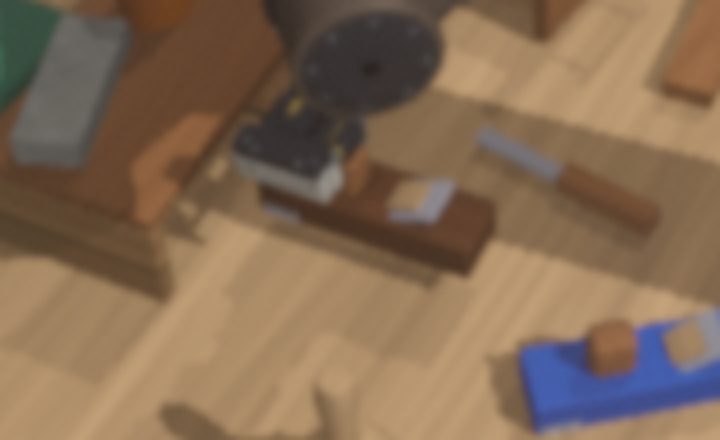

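The plane is held level and upright by the palm grip (crop 340,170), clear of the riser and chisel. Next I lift, turn and carry.

Call:
move_arm --commands '[[[-2, 0, 0, 0], [-3, 0, 0, 0], [-3, 0, 0, 0], [-3, 0, 0, 0], [-2, 0, 0, -0.07], [0, 0, 0, -0.13], [0, 0, 0, -0.13], [0, 0, 0, -0.13]]]'

```text
clock: 15.25
tool_pos: [0.568, 0.2519, 0.2252]
orientation: [80.2, 89.9, -158.7]
force: [0.5, 0.3, -6.8]
opening: 0.0296
```

Call:
move_arm --commands '[[[0, 0, 0, -0.13], [0, 0, 0, -0.13], [0, 0, 0, -0.13], [0, 0, 0, -0.13], [0, 0, 0, -0.13], [0, 0, 0, -0.13], [0, 0, 0, -0.13], [0, 0, 0, -0.037]]]'

```text
clock: 16.05
tool_pos: [0.568, 0.2519, 0.2249]
orientation: [30.8, 89.9, -153.9]
force: [-0.1, -0.9, -6.4]
opening: 0.0295
```

Call:
move_arm --commands '[[[0, 2, -0.2, 0], [0, 3.5, -0.4, 0], [0, 3.5, -0.4, 0], [0, 3.5, -0.4, 0], [0, 3.5, -0.4, 0], [0, 3.5, -0.4, 0], [0, 3.5, -0.4, 0], [0, 3.5, -0.4, 0]]]'

```text
clock: 16.85
tool_pos: [0.5745, -0.0163, 0.2256]
orientation: [6.8, 89.9, -178.2]
force: [0.6, 0.2, -5.1]
opening: 0.0296
```

Call:
move_arm --commands '[[[0, 3.5, -0.4, 0], [0, 3.5, -0.4, 0], [0, 3, -0.3, 0], [0, 2.5, 0, 0], [0, 1, 0, 0], [0, 0, 0, 0], [0, 0, 0, 0]]]'

```text
clock: 17.55
tool_pos: [0.5744, -0.1498, 0.2259]
orientation: [-17.5, 89.9, 157.5]
force: [0.5, 0.2, -5.2]
opening: 0.0299
```

Run:
```python
from h import *
p,d=snap('top','top4.png')
cv2.imwrite('pics/c4.png',cv2.resize(p[110:210,240:380],None,fx=5,fy=5,interpolation=cv2.INTER_CUBIC)[:,:,::-1])
plan(575.6,-150,170,175)
W=cloud('top',d);m=(W[:,:,2]>.15)&(W[:,:,2]<.235)&(W[:,:,0]<.63)&(W[:,:,0]>.53)&(W[:,:,1]<.05)&(W[:,:,1]>-.35)
P=W[m];print(m.sum(),np.round(cv2.minAreaRect((P[:,:2]*1000).astype(np.float32))[0],1),P.min(0),P.max(0))
```

```text
clk 17.6 tcp mm [ 574.6 -149.4  226.1] th 175.01 down [-6.e-04  3.e-04 -1.e+00] F [ 0.4  0.4 -5.7] open 29.8
tool shift now [ 5.61  0.05 -0.11]
spin 0.0 shift after spin [ 5.61  0.05 -0.11]
567 [ 570.9 -181.2] [ 0.53418987 -0.28257381  0.17267637] [ 0.59678207 -0.07971677  0.22999575]
```

View pics/c4.png

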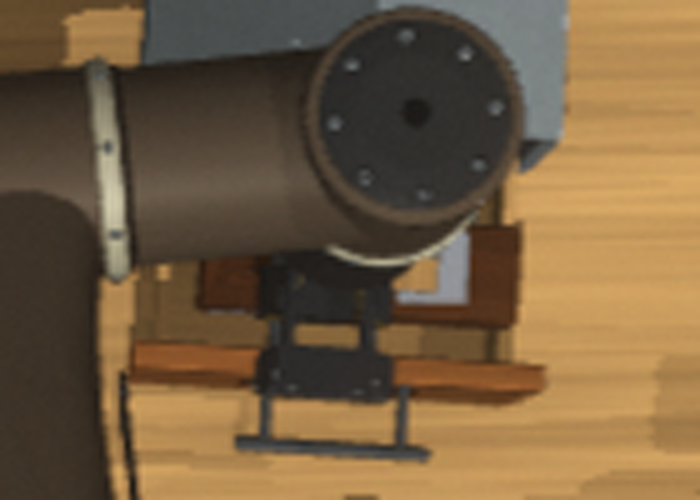

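The plane is over the bay, crosswise with its nose to the left. Measured from depth, it is centred at about (573, -181) mm, and the bay centre is at (570, -180). Next I lower it.

Call:
move_arm --commands '[[[2, 0, 0, 0], [2.5, 0, 0, 0], [2.5, 0, 0, 0], [2, 0, 0, 0], [1.5, 0, 0, 0], [1.5, 0, 0, 0], [1.5, 0, 0, 0], [0, 0, 0, 0]]]'

```text
clock: 18.4
tool_pos: [0.5734, -0.1487, 0.0894]
orientation: [0.3, 89.8, 175.3]
force: [-0.5, -0.2, -7.0]
opening: 0.0296
```

Call:
move_arm --commands '[[[0.4, 0, 0, 0], [0.3, 0, 0, 0], [0.2, 0, 0, 0], [0, 0, 0, 0], [0, 0, 0, 0]]]'

```text
clock: 18.9
tool_pos: [0.575, -0.1499, 0.0829]
orientation: [-178.1, 90.0, -3.0]
force: [-0.2, -0.7, -5.6]
opening: 0.0301
```

Call:
move_arm --commands '[[[0.2, 0, 0, 0], [0.1, 0, 0, 0], [0, 0, 0, 0], [0, 0, 0, 0]]]'

```text
clock: 19.3
tool_pos: [0.5748, -0.1499, 0.0796]
orientation: [42.9, 90.0, -142.1]
force: [0.2, 0.3, -6.4]
opening: 0.0299
```

Call:
move_arm --commands '[[[0.1, 0, 0, 0], [0.05, 0, 0, 0], [0, 0, 0, 0], [0, 0, 0, 0]]]'

```text
clock: 19.7
tool_pos: [0.5752, -0.1497, 0.0786]
orientation: [-173.5, 90.0, 1.6]
force: [-0.4, 3.5, 1.7]
opening: 0.0296
```

Call:
move_arm --commands '[[[0, 0, 0, 0], [0, 0, 0, 0], [0, 0, 0, 0]]]' --jaw 3.8

```text
clock: 20.0
tool_pos: [0.5751, -0.1501, 0.0782]
orientation: [165.7, 90.0, -19.3]
force: [-0.6, -0.4, -0.5]
opening: 0.0379
```

Call:
move_arm --commands '[[[-0.5, 0, 0, 0], [-1, 0, 0, 0], [-2, 0, 0, 0], [-4, 0, 0, 0], [-5, 0, 0, 0], [-2, 0, 0, 0], [0, 0, 0, 0]]]'

```text
clock: 20.7
tool_pos: [0.577, -0.1502, 0.2285]
orientation: [-179.1, 89.5, -4.0]
force: [0.1, 0.6, -0.4]
opening: 0.0381
```

Call:
move_arm --commands '[[[0, 3, 3, 0], [0, 0.8, 4, 0], [0, 0, 3.5, 0], [0, 0, 0, 0], [0, 0, 0, 0]]]' --jaw 3.0

```text
clock: 21.2
tool_pos: [0.4664, -0.1787, 0.2237]
orientation: [-175.1, 89.9, -0.1]
force: [0.3, 0.5, 0.9]
opening: 0.03
```

Run:
```python
from h import *
p,d=snap('top','top5.png');W=cloud('top',d);Z=W[:,:,2]
cv2.imwrite('pics/c5.png',cv2.resize(p[110:210,240:380],None,fx=5,fy=5,interpolation=cv2.INTER_CUBIC)[:,:,::-1])
m=(abs(Z-.062)<.006)&(W[:,:,0]<.64)&(W[:,:,0]>.53)&(W[:,:,1]<-.06)&(W[:,:,1]>-.3)
P=W[m];print(m.sum(),cv2.minAreaRect((P[:,:2]*1000).astype(np.float32)),np.median(P[:,2]))
plan(463.5,-170,94,175)
```

```text
196 ((609.7955322265625, -183.31289672851562), (227.72723388671875, 59.356117248535156), 89.74501037597656) 0.06204365568054371
clk 21.25 tcp mm [ 467.2 -178.6  223.5] th 175.02 down [ 1.e-03 -1.e-04 -1.e+00] F [0.6 0.3 0.5] open 30.0
tool shift now [12.95 -0.83  0.45]
spin 0.0 shift after spin [12.95 -0.83  0.44]
```

View pics/c5.png

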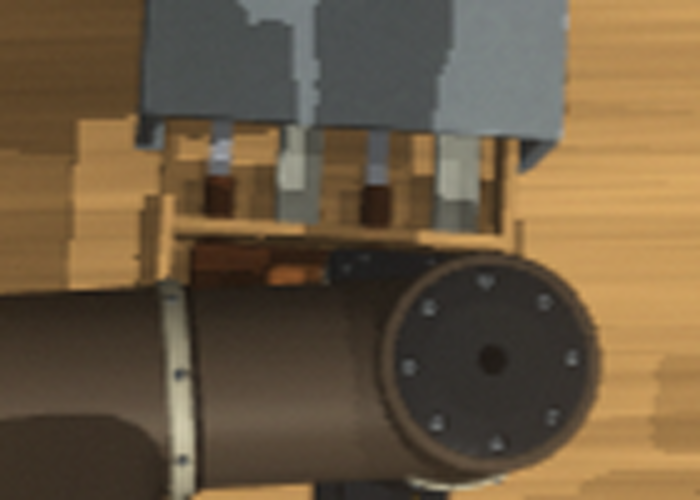

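The plane sits in the bay in front of the divider (crop 240,265). Next I descend on the handle and check the grip-top height from the side camera.

Call:
move_arm --commands '[[[0, -0.8, 0.4, 0], [4, 0, 0, 0], [4, 0, 0, 0], [2, 0, 0, 0], [1.5, 0, 0, 0], [1.3, 0, 0, 0], [0, 0, 0, 0]]]'

```text
clock: 21.95
tool_pos: [0.4627, -0.1697, 0.093]
orientation: [2.9, 89.8, 178.0]
force: [-0.6, -0.3, 0.4]
opening: 0.0297
```

Call:
move_arm --commands '[[[0, 0, 0, 0], [0, 0, 0, 0], [0, 0, 0, 0], [0, 0, 0, 0], [0, 0, 0, 0]]]' --jaw 0

```text
clock: 22.45
tool_pos: [0.4639, -0.1702, 0.0957]
orientation: [-169.0, 89.9, 6.0]
force: [-1.3, 2.5, 3.7]
opening: 0.0084
```

Run:
```python
from h import *
for n in('side','top'):
    p,d=snap(n,n+'6.png');W=cloud(n,d);Z=W[:,:,2]
    for nm,y0,y1,z0,z1 in(('grip',-.175,-.125,.095,.11),('body',-.27,-.09,.05,.07)):
        m=(W[:,:,0]>.535)&(W[:,:,0]<.605)&(W[:,:,1]>y0)&(W[:,:,1]<y1)&(Z>z0)&(Z<z1)
        P=W[m];print(n,nm,m.sum(),np.median(P,0) if m.any() else '',P.min(0) if m.any() else '',P.max(0) if m.any() else '')
plan(612.7,-183.5,95,175)
```

```text
side grip 44 [ 0.57524469 -0.1455762   0.09959374] [ 0.56252373 -0.16984075  0.09504486] [ 0.59289736 -0.12735306  0.10696681]
side body 123 [ 0.58358076 -0.13359914  0.06257855] [ 0.5580064  -0.26937939  0.05161792] [ 0.60466234 -0.09065197  0.06984368]
top grip 55 [ 0.58081433 -0.14644783  0.1013968 ] [ 0.56459801 -0.17000411  0.09505333] [ 0.59246321 -0.13282957  0.10818354]
top body 385 [ 0.5879379  -0.14122154  0.06225636] [ 0.55291767 -0.26959166  0.05019285] [ 0.60497375 -0.09102725  0.0699332 ]
clk 22.55 tcp mm [ 463.9 -170.2   95.7] th 175.02 down [ 1.e-03  1.e-04 -1.e+00] F [-1.4  3.   5.9] open 8.9
tool shift now [  0.08   0.03 -14.94]
spin 0.0 shift after spin [  0.07   0.03 -14.94]
```

Plane seated: body top at 62 mm and grip top at about 101 mm, as expected on the floor. Next I push the drawer home.

Call:
move_arm --commands '[[[0, 0, -1, 0], [0, 0, -1.8, 0], [0, 0, -2.3, 0], [0, 0, -2.5, 0], [0, 0, -2.3, 0], [0, 0, -2, 0], [0, 0, -1.5, 0], [0, 0, -0.8, 0]]]'

```text
clock: 23.35
tool_pos: [0.6064, -0.183, 0.0957]
orientation: [147.7, 89.9, -37.3]
force: [-4.3, 1.1, 8.0]
opening: 0.009
```

Call:
move_arm --commands '[[[0, 0, -0.5, 0], [0, 0, -0.4, 0], [0, 0, -0.3, 0], [0, 0, -0.2, 0], [0, 0, 0, 0], [0, 0, 0, 0]]]'

```text
clock: 23.95
tool_pos: [0.6127, -0.1835, 0.0956]
orientation: [0.2, 89.4, 175.2]
force: [-22.5, 6.9, 22.7]
opening: 0.0087
```

Call:
move_arm --commands '[[[0, 0, 0.5, 0], [0, 0, 0, 0], [0, 0, 0, 0], [0, 0, 0, 0], [-2, 0, 0, 0], [-4, 0, 0, 0], [-5, 0, 0, 0], [-4, 0, 0, 0]]]' --jaw 3.0

```text
clock: 24.75
tool_pos: [0.6147, -0.1837, 0.2476]
orientation: [160.0, 89.9, -25.0]
force: [0.4, -1.0, -0.1]
opening: 0.0299
```

Call:
move_arm --commands '[[[0, 3, 3, 0], [0, 4, 3, 0], [0, 4, 3, 0], [0, 4, 3, 0], [0, 0, 0, 0], [0, 0, 0, 0]]]'

```text
clock: 25.35
tool_pos: [0.481, -0.3235, 0.2452]
orientation: [166.4, 90.0, -18.7]
force: [0.2, -1.4, -0.5]
opening: 0.0298
```

Run:
```python
from h import *
p,d=snap('top','top7.png');W=cloud('top',d);Z=W[:,:,2]
W0=cloud('top',np.load('pics/top0.npz')['d'])
def f(W,lab):
    Z=W[:,:,2];m=np.zeros(Z.shape,np.uint8);m[148:162,285:335]=1;m[~((Z>.09)&(Z<.13))]=0
    P=W[m>0][:,:2]*1000;r=cv2.minAreaRect(P.astype(np.float32));print(lab,r)
f(W0,'handle before');f(W,'handle now');plan(600,-180,200)
```

```text
handle before ((623.33935546875, -184.02647399902344), (127.83326721191406, 29.8336181640625), 85.58782196044922)
handle now ((0.0, 0.0), (0.0, 0.0), 0.0)
clk 25.4 tcp mm [ 481.7 -322.8  245.1] th 174.95 down [ 3.e-04 -1.e-04 -1.e+00] F [-0.3 -0.3  0.8] open 29.9
tool shift now [  4.51 -15.26 -10.53]
```

View pics/top7.png

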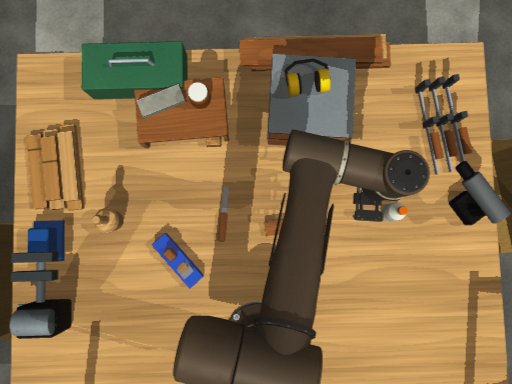

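Everything else is where it was: mallet (107,220), chisel (222,212), blue plane (178,260), glue (397,212), cork (213,141). The arm hides the handle here, so I check it from the side camera.

Run:
```python
from h import *
d0=np.load('pics/side0.npz')['d'];p,d=snap('side','side8.png')
for D in(d0,d):
    W=cloud('side',D);Z=W[:,:,2]
    m=(abs(W[:,:,0]-.62)<.07)&(W[:,:,1]>-.35)&(W[:,:,1]<-.05)&(Z>.03)&(Z<.135)&(W[:,:,0]<.68)
    P=W[m];print(m.sum(),P.min(0),np.percentile(P,[5,50],axis=0))
cv2.imwrite('pics/c8.png',cv2.resize(p[90:230,130:310],None,fx=4,fy=4)[:,:,::-1])
```

```text
921 [ 0.60308056 -0.33015667  0.0300838 ] [[ 0.61420324 -0.30318906  0.03847887]
 [ 0.66284892 -0.17366158  0.10702173]]
929 [ 0.6048294  -0.32745203  0.03017122] [[ 0.61500305 -0.30417282  0.03924418]
 [ 0.66237779 -0.17292202  0.10705589]]
```

View pics/c8.png

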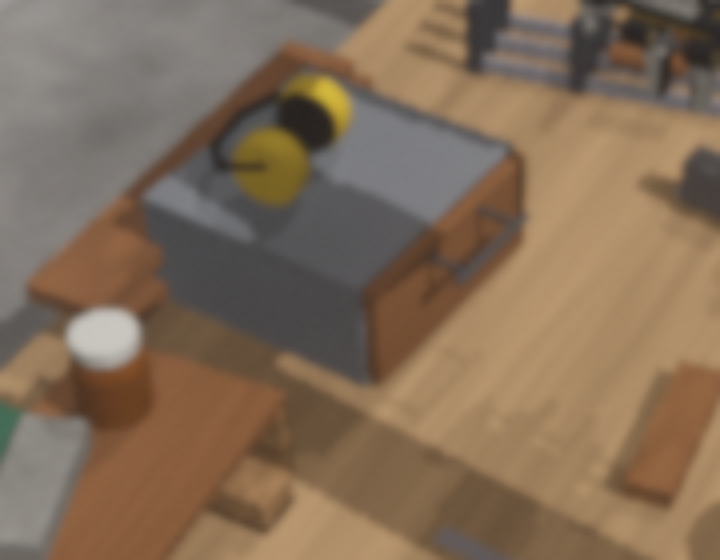

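The drawer is fully shut, with its front flush at crop (440,265), the same as at the start to within noise. The robot is clear of everything, so I hand in.

```bash
python3 -c "
from h import *
print(close_job())"
```

```text
the job is handed in; nothing more can be done
None
```

The job is done and handed in at about 25.5 s of the 70 s allowed; no verdict was reported.

**What I did**
- I pulled the drawer 150 mm out, until about 22 N at the handle showed it was on its stop.
- I drew the plane 144 mm out by its tail, set it flat on the bench about 38 mm clear of the riser, and let go.
- I took it by the palm grip, lowered it upright and crosswise into the front compartment with its nose to the left, and let go.
- I pushed the drawer home by its handle and moved the arm clear.

**Last checks**
- **Plane in the drawer:** before shutting, its body top was at 62 mm and its grip top at about 101 mm, where 62 and 102 mm are expected on the floor. I could not see it once the drawer was shut.
- **Drawer shut:** the tool stopped at the same x as at the start (0.6127 m), again with about 22 N of resistance. The side camera showed the front and handle back in place to within 2 mm.
- **Everything else:** in the last top view the other things looked unmoved, except the offcut, which the arm partly hid. I compared these by eye, without measuring them.
- **Failed checks:** one top-camera check of the handle gave no reading because the arm hid it, so I relied on the side camera. One depth check of the plane in the drawer picked up the drawer walls, so I replaced it with the heights above. No other check disagreed.

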